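# Park the checked turbine wheel and turn its sign to green

### The job

The large turbine wheel standing on the bench in front of the rack has passed inspection: with the fingertips, slide it along the bench into the empty V nest until it rests against both sides of the V, then flip that nest's sign paddle over like a page, from red to green, so that it lies fully over on the other side. The finished blades must not be picked up: only push the wheel, never lift or tip it. Leave the other two wheels, their green signs and the things round about as they are.

Things in the scene. Friction and masses are not known exactly. Their poses are not given: they have to be found in the camera images.
- wheel_mid (a point): the large bare-metal turbine wheel to be pushed: 60 mm across, 31 mm high, about 0.12 kg, standing flat on its back plate (a 60 mm disc 10 mm thick; blades out to the same radius up to 24 mm high, then the hub). Point on its axis, 15 mm above the bench. It starts 65 to 85 mm in front of the empty nest, up to 35 mm to either side
- bay_a: the empty V nest with its sign (fixed), one of three alike, 115 mm apart on one rail; it is the left one or the middle one. Origin on the bench, where the large wheel's centre stands when home against both sides of the V. x points level into the nest, away from its mouth, towards its sign; y to the left looking that way; z up
- vee_a (a point): where the sides of the empty V (grey plastic, 8 mm thick, 22 mm high) meet, at their top: x = 42 mm in the frame of bay_a. The sides run at 45 degrees to the x axis out to x = 7 mm, y = +-35 mm, so the wheel stands half out of the mouth when home. Behind lies the aluminium rail, 30 mm square, x = 58 to 88 mm
- plate_a (a point): middle of the top edge of the sign's fixed back plate, 75 mm above the bench, x = 84 mm in the frame of bay_a. The plate is 98 mm wide along y, 3 mm thick, and leans back 20 degrees (top away from the mouth); its left half is painted green, its right half red. The hinged paddle lies in front of it
- tag_a (a joint): hinge of the empty nest's paddle, which turns like a page about a pin in the middle of the sign, through the side towards the mouth. 0 = lying to the left (+y), red in front, where it starts (up to 0.25 ajar, falling back); pi/2 = pointing out to the mouth; pi = lying to the right (-y), green in front. It turns freely and falls by its weight to the side it is nearer
- pivot_a (a point): point on the pivot pin of that paddle, 99 mm above the bench, x = 86 mm, y = 0 in the frame of bay_a. The pin leans back 20 degrees like the plate. The paddle is a 3 mm thick rectangle, 5 to 49 mm from the pin, 35 g; its top edge is 110 mm, its bottom edge 40 mm above the bench
- grip_a (a point): point of the same paddle 40 mm from the pin (9 mm inside its outer edge), 99 mm above the bench at joint value 0, middle of its thickness; it swings with the paddle. Here, above the back plate, the top 35 mm of the paddle stands free, so a fingertip lowered behind it can swing it from behind
- bay_b: nest and sign like bay_a, same axes, holding the 50 mm turbine wheel; its paddle already lies to the right, green
- bay_c: nest and sign like bay_a, same axes, holding the 45 mm turbine wheel; always the right-hand one; its paddle already lies to the right, green
- tag_b (a joint): hinge of bay_b's paddle, values as tag_a; it stands at pi (green) and must stay
- tag_c (a joint): hinge of bay_c's paddle, values as tag_a; it stands at pi (green) and must stay
- wheel_b: turbine wheel 50 mm across, 31 mm high, home in bay_b, to be left alone; origin at the centre of its underside
- wheel_c: turbine wheel 45 mm across, 31 mm high, home in bay_c, to be left alone; origin at the centre of its underside
- oiler: brass pump oil can, 43x72x125 mm, standing to the right, to be left alone; origin at its underside
- grease: white grease pot with red lid, 64 mm across, 62 mm high, to the left, to be left alone; origin at its underside
- seal_box: small blue box, 55x85x23 mm, to the right, to be left alone; origin at its underside

How it is judged:
By the outcome, as a careful person would: the job done as asked, in the order asked, and still so for the second after the job is handed in, with the robot touching nothing.
It also fails if it takes over 48 s, if anything falls off the work surface, if the arm or the gripper's body presses on something with over 40 N, if the wrist force passes 120 N, or if a joint passes its speed limit or range.

### The arm

A 7-joint arm with a two-finger parallel gripper is mounted at the origin on a cart in front of the work surface, level with it; the furniture and walls round the work are solid. World frame = base frame: x ahead of the robot, y to its left, z up, the work surface at z = 0. Lengths are in m, angles in rad, forces in N, time in s.
With the tool pointing down it reaches from about 0.4 to 0.875 m from the base axis. Payload 4.4 kg.
Tool frame: the origin (TCP) lies at the very end of the fingers, on their centre line; the grasp point (between the pads) lies 19 mm behind it; z points along the fingers, y is the line along which they close (so a half turn about z gives the same grasp; the last joint's range is limited). The gripper opens to 85 mm and grips with 20 to 120 N. Pads are 22 mm wide; open, the fingers measure 114 mm over their backs; the gripper's body (76 mm by 85 mm) begins 54 mm behind the grasp point. The pads swing forward as they close: fully open they stand 13 mm farther back than shut.
Start: joints at [1.239, 0.628, 0.038, 1.517, -0.027, 0.996, -0.02], TCP at [0.171, -0.627, 0.231] pointing down, gripper open.
Joint ranges: [-3.06, 3.06], [-0.37, 2.12], [-1.25, 1.32], [0.18, 2.47], [-1.1, 4.24], [0.23, 1.98], [-2.94, 2.94]. Speed limits (rad/s): [2.57, 2.57, 3.14, 3.14, 3.14, 3.14, 3.14].

### API

Orientations are given as a rotation vector (axis times angle).
In Python, from cell import robot, cams gives the robot as it stands.
- The arm moves only by the tool apply_moves, never from a script. Its argument "increments" is a list that holds one entry, the list of rows, each a list of 7 numbers: the turn, a rotation vector about the tool's x, y, z as a fraction of full scale, then the shift along the tool's x, y, z as a fraction of full scale, then the opening in per cent of the stroke, from 0 (shut) to 100 (fully open). In form: [[[wx, wy, wz, x, y, z, grip], ...]]. A call has 1 to 12 rows; each row shifts and turns the commanded pose from where the row before left it, along the tool's axes as they then stand; what a row does not reach is not made up. Full scale, the value 1, is 0.03 m for a shift and 0.12 rad for a turn. A row lasts 1/8 s, in which the tool goes at most 62.5 mm and 10.7 degrees, less where a joint would pass 70% of its speed; a pose out of reach is approached as far as the arm can. A call with a number of a shift or a turn outside -1 to 1 is refused whole. A call with a gripper value outside its range is refused whole. The fingers move at their own pace and stop on an object; "squeeze" is the grip in N (left out, the last holds). Time passes only in rows, so rows that do not move let the fingers close. It gives the time, the measured TCP pose, the force, the opening and the grip force at its end, in the units of the state.
- robot.sense(): the state, without advancing time (a new reading comes with each control period).
- cams.camera(name): name is "scene" or "top"; returns the picture (420x560x3 uint8, blue, green, red); there is no depth.
- cams.calibration(name): a dict with "camera_matrix" (3x3 intrinsics, pixels), "rvec" (rotation vector, rad) and "tvec" (3), from world to camera coordinates, as OpenCV has them. Camera axes: x right, y down, z forward; pixel columns grow to the right and rows downward; lengths in m; the calibration is good to about 2 mm. A picture is of the moment at which its call begins. calibration takes no time and is no camera call.
- robot.job_done(): hands the job in; it is judged then, once.
The state is a dict: "time_s": time; "joints": joint angles; "joint_vel": joint speeds; "joint_efforts": joint torques, N m; "eef_pos": TCP position; "tool_rot": TCP orientation; "ft_force": force on the tool from outside, world axes, zero at the start; "moment": the same for the moment, N m; "gripper_width": opening from 0.0 (shut) to 1.0 (fully open); "grip_force": force on a finger pad.
Only numpy, scipy, OpenCV 4.12 (cv2) and the standard library are available. Lean on these libraries where they do the work, as an engineer would, in place of code of your own. Each camera call takes 0.05 s, during which the arm holds its last target. There are 200 camera calls.

## Working session

There is one attempt and no reset: what is moved stays moved. The work goes in short steps, Python scripts to look and compute and a tool call to move; the robot and the scene stay as the last step left them, time stands still between calls to the robot, and variables do not carry over. Pictures are saved under pics/ and viewed, at most 10 in all, crops included, and the job is handed in when it is done.

Besides the shell and the picture viewer there is one more tool, called after "Emit:" as name(argument=value, ...) on one line, values as JSON. apply_moves: Moves the arm, as the interface text tells. Its arguments: {"type":"object","properties":{"increments":{"type":"array"},"squeeze":{"type":"number"}},"required":["increments"]}

```bash
mkdir -p pics; python3 - <<'E'
from cell import robot,cams
import cv2,numpy as np
s=robot.sense(); print({k:np.round(v,3).tolist() for k,v in s.items()})
for n in("scene","top"):
    im=cams.camera(n); cv2.imwrite(f"pics/{n}0.png",im)
    c=cams.calibration(n); print(n,{k:np.round(v,3).tolist() for k,v in c.items()})
E
```

```text
{'time_s': 0.0, 'joints': [1.239, 0.629, 0.038, 1.518, -0.027, 0.996, -0.02], 'joint_vel': [0.001, -0.0, -0.002, 0.002, 0.001, -0.0, 0.001], 'joint_efforts': [0.0, -56.339, 1.227, -19.344, 0.011, 0.01, 0.0], 'eef_pos': [0.171, -0.627, 0.23], 'tool_rot': [-3.112, -0.416, 0.0], 'ft_force': [0.696, 0.285, -0.187], 'moment': [0.017, 0.04, -0.004], 'grip_force': 0.0, 'gripper_width': 1.0}
scene {'camera_matrix': [[396.932, 0.0, 279.24], [0.0, 396.932, 206.756], [0.0, 0.0, 1.0]], 'rvec': [0.742, -2.691, 0.965], 'tvec': [0.358, 0.441, 0.691]}
top {'camera_matrix': [[538.639, 0.0, 281.094], [0.0, 538.639, 203.044], [0.0, 0.0, 1.0]], 'rvec': [2.17, -2.156, 0.129], 'tvec': [-0.253, 0.582, 1.18]}
```

View pics/scene0.png

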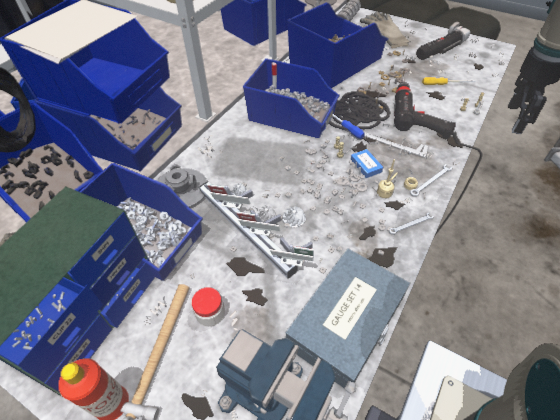

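View pics/top0.png

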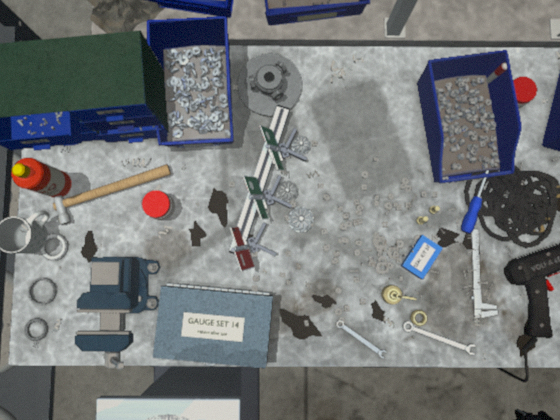

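The top view shows the rail from about (285,110) to (237,265). The red sign and empty nest are near (245,245), and the loose wheel is near (300,218). Next I'll enlarge both views.

```bash
cat > h.py <<'E'
import cv2,numpy as np
from cell import robot,cams
def cal(n):
    c=cams.calibration(n); R=cv2.Rodrigues(np.array(c["rvec"],float))[0]
    return np.array(c["camera_matrix"],float),R,np.array(c["tvec"],float).ravel()
def ray(n,uv,z):
    K,R,t=cal(n); d=R.T@np.linalg.solve(K,[uv[0],uv[1],1.]); o=-R.T@t
    return o+d*(z-o[2])/d[2]
def proj(n,p):
    K,R,t=cal(n); q=K@(R@np.array(p,float)+t); return q[:2]/q[2]
E
python3 - <<'E'
from h import *
a=cv2.imread("pics/top0.png")[90:290,200:360]
b=cv2.imread("pics/scene0.png")[160:290,180:340]
cv2.imwrite("pics/topc.png",cv2.resize(a,None,fx=3,fy=3,interpolation=cv2.INTER_CUBIC)[:600])
cv2.imwrite("pics/scenec.png",cv2.resize(b,None,fx=4,fy=4,interpolation=cv2.INTER_CUBIC))
for n in("top","scene"):
    K,R,t=cal(n); print(n,-R.T@t)
E
```

```text
top [ 0.44321851 -0.24506519  1.24013863]
scene [0.24969366 0.26682539 0.81686174]
```

View pics/topc.png

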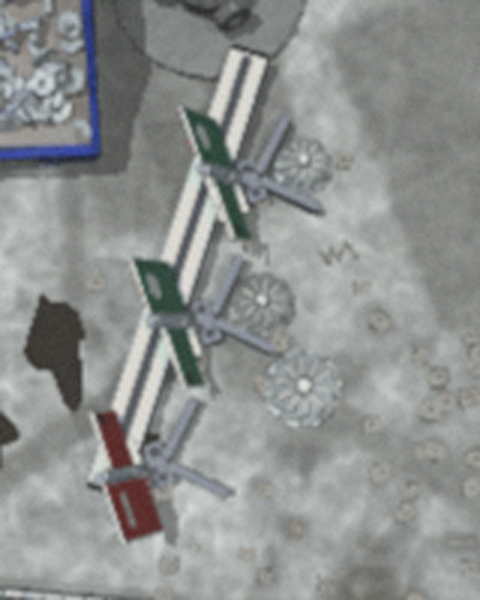

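View pics/scenec.png

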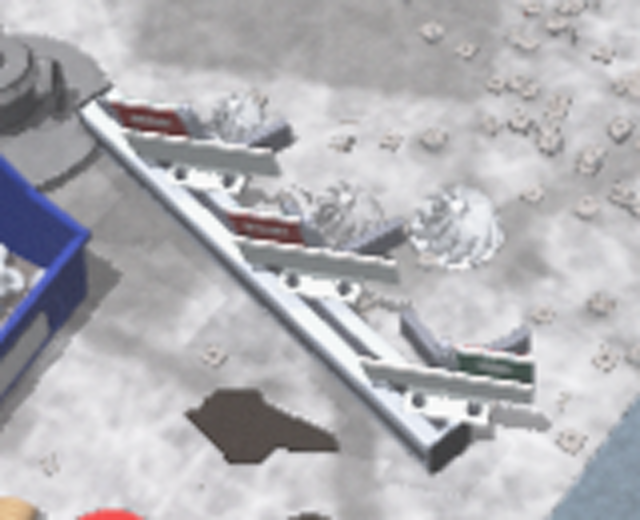

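The crop shows the empty nest's V with its vertex near (155,460) and arm ends near (200,403) and (232,490). The red paddle is at the lower end, and the wheel is at (302,388). One closer zoom should give accurate points.

```bash
python3 - <<'E'
from h import *
a=cv2.imread("pics/top0.png")[195:280,225:325]
cv2.imwrite("pics/z.png",cv2.resize(a,None,fx=7,fy=7,interpolation=cv2.INTER_CUBIC))
E
```

```text
(no output)
```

View pics/z.png

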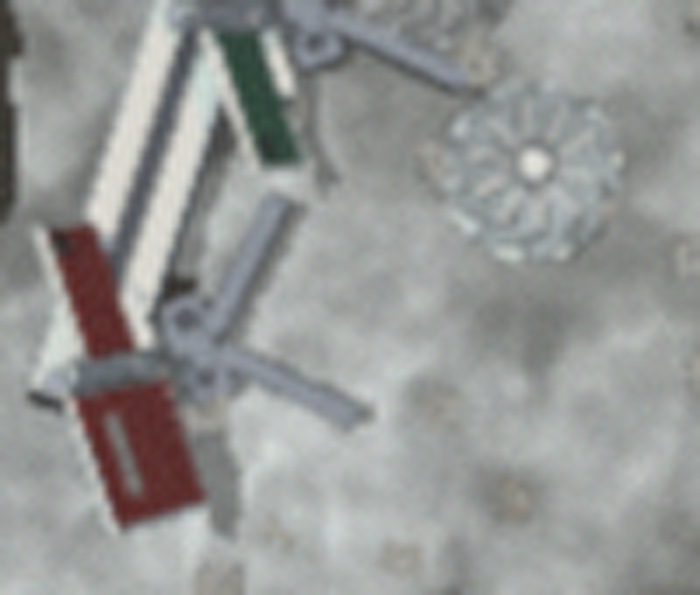

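The zoom shows the V's inner vertex at about (228,343), its inner arm ends at (297,203) and (371,410), and the wheel centre at about (532,171). The paddle's top outer corner is at (122,527).

```bash
python3 - <<'E'
from h import *
P=lambda u,v,z: ray("top",((u+.5)/7-.5+225,(v+.5)/7-.5+195),z)
v=P(228,343,.022); a=P(297,203,.022); b=P(371,410,.022); w=P(532,171,.02)
print("v,a,b,w",*[np.round(q,4) for q in(v,a,b,w)])
ex=v-(a+b)/2; yaw1=np.arctan2(ex[1],ex[0]); d=b-a; yaw2=np.arctan2(-d[0],d[1])
print("yaw",yaw1,yaw2,np.linalg.norm(ex),np.linalg.norm(d))
yaw=yaw2; X=np.array([np.cos(yaw),np.sin(yaw),0]);Y=np.array([-X[1],X[0],0])
# centre estimate from three points
o=np.mean([v-.0424*X,a-.007*X+.035*Y,b-.007*X-.035*Y],0); o[2]=0
print("bay",o, "wheel in bay",(w-o)@X,(w-o)@Y)
for n,u,z in(("paddle top out",(122,527),.110),("paddle bot out",(205,497),.04),("plate far corner top",(40,230),.075)):
    q=P(*u,z); print(n,q,(q-o)@X,(q-o)@Y)
# check scene view
im=cv2.resize(cv2.imread("pics/scene0.png")[180:290,220:340],None,fx=6,fy=6,interpolation=cv2.INTER_CUBIC)
T=lambda x,y,z:o+x*X+y*Y+[0,0,z]
for p in(T(.042,0,.022),T(.007,.035,.022),T(.007,-.035,.022),T(.084,.049,.075),T(.084,-.049,.075),T(.090,.049,.11),[*w[:2],.031],[*w[:2],0]):
    u=(proj("scene",p)-[220,180]+.5)*6; cv2.circle(im,tuple(np.int32(np.round(u))),3,(0,0,255),-1)
cv2.imwrite("pics/chk.png",im[:600])
E
```

```text
v,a,b,w [ 0.4925 -0.1954  0.022 ] [ 0.5379 -0.2173  0.022 ] [ 0.4713 -0.2417  0.022 ] [ 0.549  -0.2934  0.02  ]
yaw 1.9119681157431416 1.922434731590946 0.03611570787089529 0.0709380087523654
bay [ 0.50703791 -0.23577629  0.        ] wheel in bay -0.06854925099907733 -0.019511846016010165
paddle top out [ 0.43413436 -0.16813323  0.11      ] 0.08861460147323916 0.0451438200810022
paddle bot out [ 0.44314849 -0.18945944  0.04      ] 0.06548855731393953 0.044026798862062094
plate far corner top [ 0.52486956 -0.13904702  0.075     ] 0.08466851155878843 -0.05005760165282987
```

View pics/chk.png

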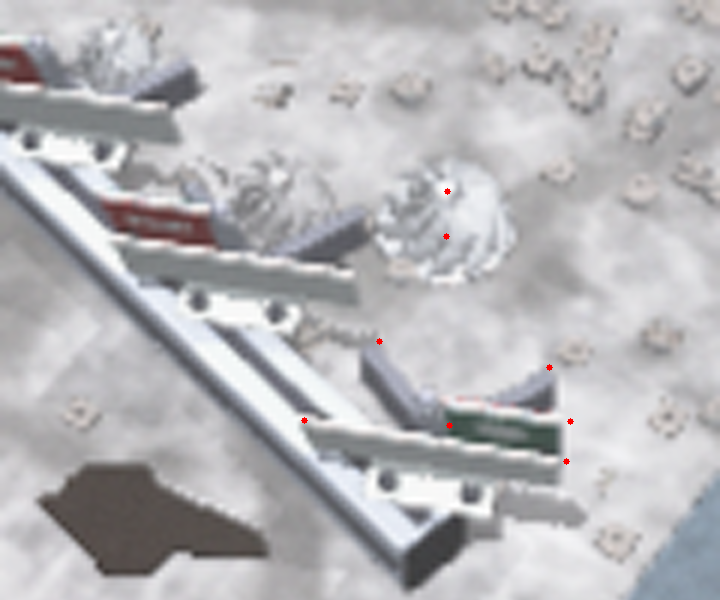

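The scene view agrees with the top-view estimate to about 2 mm. Bay A is at (0.507,-0.236) with yaw 1.92, and the wheel is at (0.549,-0.293). The plan is to turn the tool, part-close the fingers into a fork, tilt slightly backwards, and travel above the approach point.

```bash
cat >> h.py <<'E'
O=np.array([.507,-.236,0]);yaw=1.92
X=np.array([np.cos(yaw),np.sin(yaw),0]);Y=np.array([-X[1],X[0],0])
bay=lambda x,y,z:O+x*X+y*Y+np.array([0,0,z])
inbay=lambda p:np.array([(p-O)@X,(p-O)@Y,p[2]])
def to(p,rot=None):   # shift in full scales along tool axes; rot overrides the present orientation
    s=robot.sense(); R=cv2.Rodrigues(np.array(s["tool_rot"],float))[0] if rot is None else rot
    return np.round(R.T@(np.array(p)-s["eef_pos"])/.03,2)
E
python3 - <<'E'
from h import *
R=cv2.Rodrigues(np.array(robot.sense()["tool_rot"]))[0]
rv=lambda v:cv2.Rodrigues(np.array(v,float))[0]
R2=R@rv([0,0,1.308])@rv([0,-.2,0])
print(R2.round(3)); print(to([.584,-.342,.2],R2))
o=ray("top",(393,295),.1);print("oiler",o)
E
```

```text
[[ 0.494 -0.864 -0.101]
 [-0.846 -0.504  0.173]
 [-0.2   -0.    -0.98 ]]
[ -1.01 -16.68   1.25]
oiler [ 0.38387409 -0.48389475  0.1       ]
```

Emit:
apply_moves(increments=[[[0,0,1,0,0,0,35],[0,0,1,0,0,0,35],[0,0,1,0,0,0,35],[0,0,1,0,0,0,35],[0,0,1,0,0,0,35],[0,0,1,0,0,0,35],[0,0,1,0,0,0,35],[0,0,1,0,0,0,35],[0,0,1,0,0,0,35],[0,0,1,0,0,0,35],[0,0,0.9,0,0,0,35],[0,0,0,0,0,0,35]]])

```text
time_s: 1.6
eef_pos: [0.1709, -0.6268, 0.2308]
tool_rot: [-2.725, 1.562, 0.001]
ft_force: [0.3, -0.6, 0.5]
gripper_width: 0.355
grip_force: 0.0
```

Emit:
apply_moves(increments=[[[0,-0.85,0,0,0,0,35],[0,-0.85,0,0,0,0,35],[0,0,0,0,0,0,35]]])

```text
time_s: 1.98
eef_pos: [0.1718, -0.6277, 0.2296]
tool_rot: [-2.628, 1.503, 0.269]
ft_force: [-0.2, -0.1, -1.4]
gripper_width: 0.35
grip_force: 0.0
```

```bash
python3 - <<'E'
from h import *
s=robot.sense();print(s["eef_pos"],s["joints"],s["gripper_width"]);print(cv2.Rodrigues(np.array(s["tool_rot"]))[0].round(3)); print(to([.584,-.342,.2]))
E
```

```text
[ 0.17183209 -0.62769144  0.22958033] [ 1.03089826  0.77921799  0.41702562  1.30797785 -0.23228571  1.30704645
 -1.16061688] 0.3498271234071169
[[ 0.497 -0.862 -0.103]
 [-0.844 -0.507  0.176]
 [-0.203 -0.001 -0.979]]
[ -1.01 -16.67   1.23]
```

Emit:
apply_moves(increments=[[[0,0,0,0,-1,0,35],[0,0,0,0,-1,0,35],[0,0,0,0,-1,0,35],[0,0,0,0,-1,0,35],[0,0,0,0,-1,0,35],[0,0,0,0,-1,0,35],[0,0,0,0,-1,0,35],[0,0,0,0,-1,0,35],[0,0,0,0,-1,0,35],[0,0,0,0,-1,0,35],[0,0,0,0,-1,0,35],[0,0,0,0,-1,0,35]]])

```text
time_s: 3.48
eef_pos: [0.4817, -0.4451, 0.2316]
tool_rot: [-2.627, 1.507, 0.266]
ft_force: [0.3, -0.6, -1.1]
gripper_width: 0.352
grip_force: 0.0
```

Emit:
apply_moves(increments=[[[0,0,0,0,-1,0.3,35],[0,0,0,-0.25,-1,0.3,35],[0,0,0,-0.25,-1,0.3,35],[0,0,0,-0.25,-1,0.3,35],[0,0,0,-0.25,-0.7,0,35],[0,0,0,0,0,0,35]]])

```text
time_s: 4.22
eef_pos: [0.5861, -0.3411, 0.2027]
tool_rot: [-2.628, 1.503, 0.267]
ft_force: [0.3, -0.4, 0.8]
gripper_width: 0.347
grip_force: 0.0
```

```bash
python3 - <<'E'
from h import *
s=robot.sense();print(s["eef_pos"],s["joints"].round(2),cv2.Rodrigues(np.array(s["tool_rot"]))[0].round(3)); 
for p in([.584,-.342,.05],[.584,-.342,.007]):print(to(p))
im=cams.camera("top")[180:290,225:365]
cv2.imwrite("pics/t2.png",cv2.resize(im,None,fx=5,fy=5,interpolation=cv2.INTER_CUBIC))
E
```

```text
[ 0.58607493 -0.34113437  0.20269161] [ 0.36  0.83  0.37  1.26 -0.36  1.3  -1.83] [[ 0.497 -0.862 -0.101]
 [-0.844 -0.507  0.175]
 [-0.202 -0.002 -0.979]]
[1.02 0.08 4.99]
[1.31 0.09 6.39]
```

View pics/t2.png

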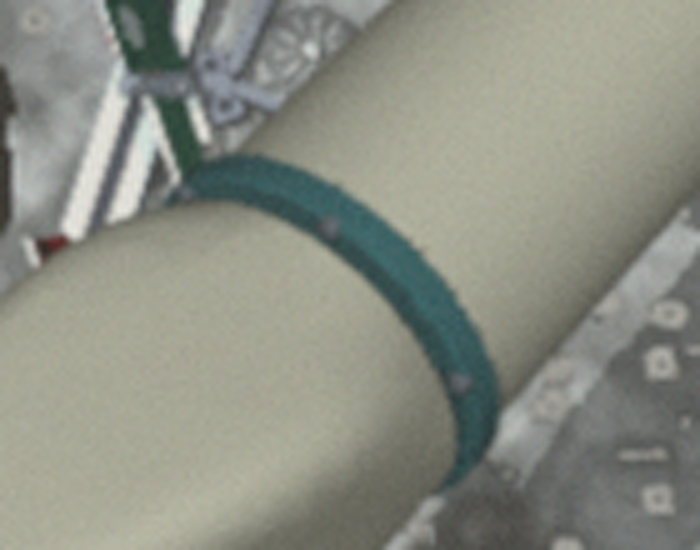

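The arm now hides the work from the top camera, so the scene camera has to do from here. I'll descend.

Emit:
apply_moves(increments=[[[0,0,0,0.2,0,1,35],[0,0,0,0.2,0.1,1,35],[0,0,0,0.2,0,1,35],[0,0,0,0.2,0,1,35],[0,0,0,0.2,0,1,35],[0,0,0,0.2,0,0.7,35],[0,0,0,0.1,0,0.4,35],[0,0,0,0,0,0.2,35],[0,0,0,0,0,0,35]]])

```text
time_s: 5.4
eef_pos: [0.5824, -0.3444, 0.0095]
tool_rot: [-2.626, 1.507, 0.268]
ft_force: [-0.3, 0.4, 0.5]
gripper_width: 0.35
grip_force: 0.0
```

```bash
python3 - <<'E'
from h import *
s=robot.sense();p=s["eef_pos"];print(p,inbay(p),s["ft_force"]); print(to([.584,-.342,.007]))
im=cams.camera("scene")[160:280,200:340]
cv2.imwrite("pics/s3.png",cv2.resize(im,None,fx=5,fy=5,interpolation=cv2.INTER_CUBIC))
E
```

```text
[ 0.58238337 -0.34439231  0.00949267] [-0.12764274 -0.03374726  0.00949267] [-0.25664455  0.44886962  0.50345746]
[-0.02 -0.09  0.09]
```

View pics/s3.png

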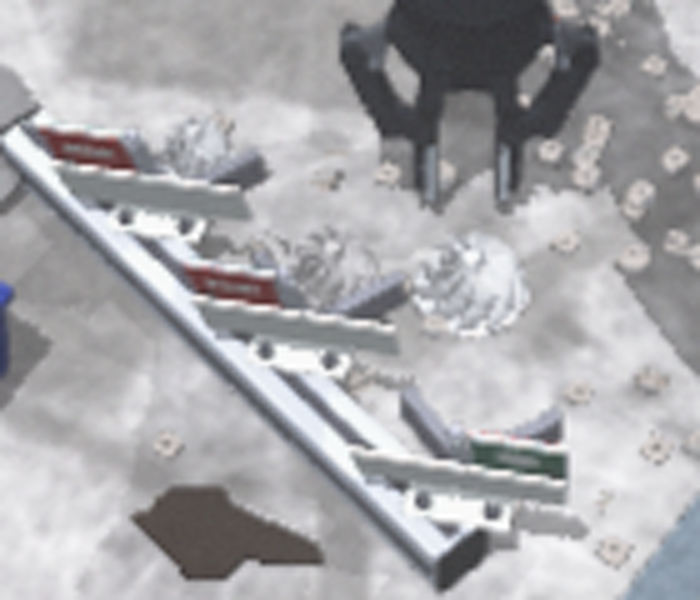

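The fork stands behind the wheel and in line with it, with tips at (432,205) and (502,208) and the wheel at (470,285). The knuckles are clear of bay B.

```bash
python3 - <<'E'
from h import *
print(to(bay(-.105,-.029,.007)),to(bay(-.037,0,.007)))
E
```

```text
[-0.74  0.03  0.25] [-3.1   0.57  0.74]
```

Emit:
apply_moves(increments=[[[0,0,0,-0.3,0.05,0.13,35],[0,0,0,-0.3,0.05,0.1,35],[0,0,0,-0.2,0.05,0.04,35],[0,0,0,-0.2,0.04,0.04,35],[0,0,0,-0.2,0.04,0.04,35],[0,0,0,-0.2,0.04,0.04,35],[0,0,0,-0.2,0.04,0.04,35],[0,0,0,-0.2,0.04,0.04,35],[0,0,0,-0.2,0.04,0.04,35],[0,0,0,-0.2,0.04,0.04,35],[0,0,0,-0.2,0.04,0.04,35],[0,0,0,0,0,0,35]]])

```text
time_s: 6.95
eef_pos: [0.5321, -0.2866, 0.0063]
tool_rot: [-2.626, 1.507, 0.271]
ft_force: [0.1, -0.3, -0.1]
gripper_width: 0.348
grip_force: 0.0
```

```bash
python3 - <<'E'
from h import *
s=robot.sense();p=s["eef_pos"];print(p,inbay(p),s["ft_force"]); print(to(bay(-.037,0,.007)))
E
```

```text
[ 0.53213552 -0.28657823  0.00634961] [-0.05612571 -0.00631316  0.00634961] [ 0.12774345 -0.31705178 -0.05734872]
[-0.66  0.09  0.11]
```

Emit:
apply_moves(increments=[[[0,0,0,-0.12,0.02,0.02,35],[0,0,0,-0.12,0.02,0.02,35],[0,0,0,-0.12,0.02,0.02,35],[0,0,0,-0.12,0.02,0.02,35],[0,0,0,-0.08,0.01,0.02,35],[0,0,0,0,0,0,35]]])

```text
time_s: 7.7
eef_pos: [0.5216, -0.2738, 0.0069]
tool_rot: [-2.626, 1.507, 0.269]
ft_force: [-0.2, 0.2, 0.8]
gripper_width: 0.354
grip_force: 0.1
```

```bash
python3 - <<'E'
from h import *
s=robot.sense();p=s["eef_pos"];print(p,inbay(p),s["ft_force"]); print(to(bay(-.037,0,.007)))
im=cams.camera("scene")[160:280,200:340]
cv2.imwrite("pics/s4.png",cv2.resize(im,None,fx=5,fy=5,interpolation=cv2.INTER_CUBIC))
E
```

```text
[ 0.52160305 -0.27379133  0.00693867] [-0.04050688 -0.0007914   0.00693867] [-0.24427674  0.17265329  0.84162693]
[-0.12  0.01  0.02]
```

View pics/s4.png

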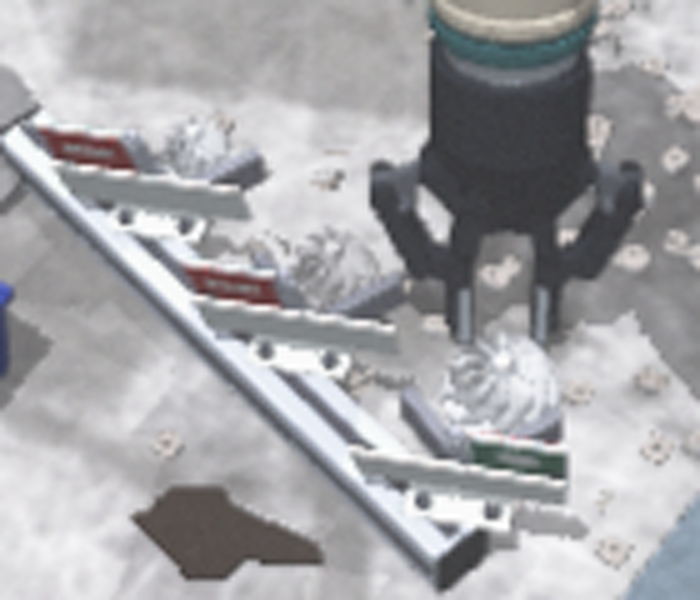

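The wheel is almost home, at (500,385) between the V arms. I'll press on gently until the force rises.

Emit:
apply_moves(increments=[[[0,0,0,-0.06,0,0.01,35],[0,0,0,-0.06,0,0.01,35],[0,0,0,0,0,0,35]]])

```text
time_s: 8.12
eef_pos: [0.5199, -0.2707, 0.007]
tool_rot: [-2.626, 1.507, 0.269]
ft_force: [-0.1, -0.2, 0.1]
gripper_width: 0.352
grip_force: 0.2
```

Emit:
apply_moves(increments=[[[0,0,0,-0.06,-0.01,0.01,35],[0,0,0,0,0,0,35]]])

```text
time_s: 8.38
eef_pos: [0.5196, -0.2697, 0.0072]
tool_rot: [-2.627, 1.508, 0.267]
ft_force: [0.8, -0.6, 0.3]
gripper_width: 0.348
grip_force: 0.9
```

Emit:
apply_moves(increments=[[[0,0,0,-0.06,-0.01,0.01,35],[0,0,0,0,0,0,35]]])

```text
time_s: 8.62
eef_pos: [0.5194, -0.2683, 0.0075]
tool_rot: [-2.627, 1.508, 0.265]
ft_force: [2.5, -2.9, 2.5]
gripper_width: 0.351
grip_force: 2.1
```

Emit:
apply_moves(increments=[[[0,0,0,0,-0.06,0,35],[0,0,0,-0.03,-0.04,0,35],[0,0,0,0,0,0,35]]])

```text
time_s: 9.0
eef_pos: [0.5208, -0.2652, 0.0075]
tool_rot: [-2.626, 1.507, 0.269]
ft_force: [0.9, -3.9, 2.1]
gripper_width: 0.357
grip_force: 2.2
```

```bash
python3 - <<'E'
from h import *
s=robot.sense();p=s["eef_pos"];f=s["ft_force"];print(inbay(p),f@X,f@Y,f[2],s["grip_force"])
E
```

```text
[-0.03214958 -0.00298662  0.00748843] -3.9341507876338015 0.4780623133033217 2.1221798200316417 2.2177896997891366
```

Emit:
apply_moves(increments=[[[0,0,0,-0.06,0,0,35],[0,0,0,0,0,0,35]]])

```text
time_s: 9.25
eef_pos: [0.5206, -0.2631, 0.0078]
tool_rot: [-2.626, 1.507, 0.268]
ft_force: [3.3, -2.2, 2.7]
gripper_width: 0.353
grip_force: 2.0
```

```bash
python3 - <<'E'
from h import *
s=robot.sense();p=s["eef_pos"];f=s["ft_force"];print(inbay(p),f@X,f@Y,f[2],s["grip_force"])
E
```

```text
[-0.03007686 -0.00347716  0.007769  ] -3.220628959471484 -2.3287645321671073 2.7401312227106396 1.9905835918871162
```

The force is about 4 N along the nest axis. I'll back straight off, rise and straighten the tool. I'll check the wheel from the paddle approach position, where the top view should be clear.

Emit:
apply_moves(increments=[[[0,0,0,0.2,0,-0.02,35],[0,0,0,0.4,0,-0.08,35],[0,0,0,0.6,0,-0.12,35],[0,0,0,0.3,0,-0.6,35],[0,0,0,0,0,-1,35],[0,0,0,0,0,-1,35],[0,0,0,0,0,-1,10],[0,0,0,0,0,-1,0],[0,0,0,0,0,-1,0],[0,0.85,0,0,0,-0.5,0],[0,0.85,0,0,0,0,0],[0,0,0,0,0,0,0]]])

```text
time_s: 10.75
eef_pos: [0.5608, -0.3328, 0.1843]
tool_rot: [-2.725, 1.561, 0.005]
ft_force: [-0.1, 0.3, -0.2]
gripper_width: 0.004
grip_force: 0.0
```

```bash
python3 - <<'E'
from h import *
s=robot.sense();p=s["eef_pos"];f=s["ft_force"];print(p,inbay(p),cv2.Rodrigues(np.array(s["tool_rot"]))[0].round(3))
print(to(bay(.12,.038,.19)))
E
```

```text
[ 0.56078284 -0.33276336  0.18426179] [-0.10932503 -0.01742925  0.18426179] [[ 0.506 -0.863 -0.002]
 [-0.863 -0.506  0.003]
 [-0.003  0.    -1.   ]]
[-7.85  0.44 -0.16]
```

Emit:
apply_moves(increments=[[[0,0,0,-1,0.06,-0.1,0],[0,0,0,-1,0.06,-0.1,0],[0,0,0,-1,0.06,0,0],[0,0,0,-1,0.06,0,0],[0,0,0,-1,0.06,0,0],[0,0,0,-1,0.06,0,0],[0,0,0,-1,0.06,0,0],[0,0,0,-0.85,0,0,0],[0,0,0,0,0,0,0]]])

```text
time_s: 11.88
eef_pos: [0.4314, -0.1371, 0.1899]
tool_rot: [-2.726, 1.562, 0.005]
ft_force: [-0.5, -0.5, 0.4]
gripper_width: -0.003
grip_force: 0.0
```

```bash
python3 - <<'E'
from h import *
s=robot.sense();p=s["eef_pos"];print(p,inbay(p))
t=cv2.resize(cams.camera("top")[185:270,225:305],None,fx=5,fy=5,interpolation=cv2.INTER_CUBIC)
c=cv2.resize(cams.camera("scene")[200:285,260:340],None,fx=5,fy=5,interpolation=cv2.INTER_CUBIC)
cv2.imwrite("pics/both.png",np.hstack([t,c])[:, :800])
E
```

```text
[ 0.43144475 -0.137051    0.18993943] [0.11882819 0.03713978 0.18993943]
```

View pics/both.png

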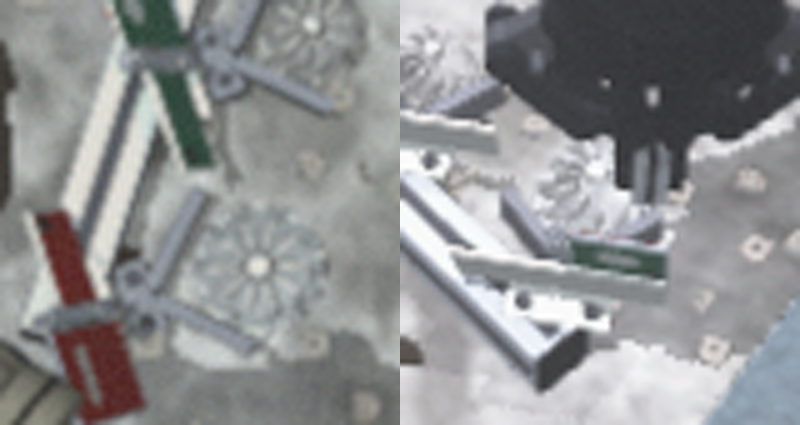

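The top half shows the wheel in the V, with its hub at (259,265) and disc against the arms near (190,250). I'll work out the remaining gap.

```bash
python3 - <<'E'
from h import *
P=lambda u,v,z: ray("top",((u+.5)/5-.5+225,(v+.5)/5-.5+185),z)
t=cv2.imread("pics/both.png")[:,:400]
g=cv2.cvtColor(t,cv2.COLOR_BGR2GRAY)
c=cv2.connectedComponentsWithStats(np.uint8(g[245:285,240:280]>205))
print(c[2],c[3])
print("home hub px", (proj("top",bay(0,0,.031))-[225,185]+.5)*5-.5)
for u,v,z in((259,265,.031),(261,268,.02)): print(inbay(P(u,v,z))*1000)
# the same measure for the two reference wheels' neighbours: bay_b hub and V
for n,u in(("b hub",(313,25)),): print(n,inbay(P(*u,.031))*1000)
for n,u in(("a v",(163,292)),("a up",(211,196)),("a dn",(265,341)),("b up vee",(237,58)),("b dn end",(340,104))): print(n,inbay(P(*u,.022))*1000)
z=cv2.imread("pics/z.png"); g=cv2.cvtColor(z,cv2.COLOR_BGR2GRAY)
h=cv2.connectedComponentsWithStats(np.uint8(g[140:185,510:560]>205)); print(h[2],h[3]+[510,140])
E
```

```text
[[   0    0   40   40 1436]
 [  11   14   15   14  164]] [[19.68593315 19.36420613]
 [17.87195122 20.68902439]]
home hub px [252.69284364 262.26173603]
[-2.25373243  2.10744835 31.        ]
[-2.79303122  3.13580899 20.        ]
b hub [-61.75580652 -92.09802325  31.        ]
a v [42.5256305  -1.43085572 22.        ]
a up [  7.64532557 -35.10130893  22.        ]
a dn [ 6.55399539 34.79621946 22.        ]
b up vee [-24.54099162 -90.58318015  22.        ]
b dn end [-61.64168232 -54.95080523  22.        ]
[[   0    0   50   45 1981]
 [  16   14   18   19  269]] [[534.55779909 161.83745583]
 [534.07434944 163.19702602]]
```

The wheel centre reads about (-2.3,+2.1) mm. It touches the left side but is still about 2–3 mm short of the right side. I'll push again with closed fingers, aimed about 24° to the right of the nest axis.

```bash
python3 - <<'E'
from h import *
R=cv2.Rodrigues(np.array(robot.sense()["tool_rot"]))[0]
R2=R@cv2.Rodrigues(np.array([0,0,.6]))[0]
print("dir",np.arctan2(-R2[1,0],-R2[0,0]), to(bay(-.063,.030,.19)))
E
```

```text
dir 1.4987413512642542 [5.92 0.85 0.01]
```

Emit:
apply_moves(increments=[[[0,0,0,1,0.14,0,0],[0,0,0,1,0.14,0,0],[0,0,0,1,0.14,0,0],[0,0,0,1,0.14,0,0],[0,0,0,1,0.14,0,0],[0,0,0,0.9,0.15,0,0],[0,0,1,0,0,0,0],[0,0,1,0,0,0,0],[0,0,1,0,0,0,0],[0,0,1,0,0,0,0],[0,0,1,0,0,0,0],[0,0,0,0,0,0,0]]])

```text
time_s: 13.48
eef_pos: [0.4992, -0.3051, 0.1899]
tool_rot: [2.14, -2.298, 0.0]
ft_force: [0.7, -0.1, -0.3]
gripper_width: -0.002
grip_force: 0.0
```

```bash
python3 - <<'E'
from h import *
s=robot.sense();p=s["eef_pos"];print(p,inbay(p),s["joints"].round(2)); print(to(bay(-.063,.030,.008)),to(bay(-.041,.019,.008)))
E
```

```text
[ 0.49924559 -0.30511445  0.18994087] [-0.06228991  0.03093388  0.18994087] [ 0.13  0.65  0.6   1.76 -0.46  0.87 -2.28]
[ 0.   -0.04  6.06] [-0.82 -0.08  6.06]
```

Emit:
apply_moves(increments=[[[0,0,0,0,0,1,0],[0,0,0,0,0,1,0],[0,0,0,0,0,1,0],[0,0,0,0,0,1,0],[0,0,0,0,0,1,0],[0,0,0,0,0,0.7,0],[0,0,0,0,0,0.36,0],[0,0,0,-0.2,0,0,0],[0,0,0,-0.2,0,0,0],[0,0,0,-0.2,0,0,0],[0,0,0,0,0,0,0]]])

```text
time_s: 14.85
eef_pos: [0.501, -0.2846, 0.009]
tool_rot: [-2.142, 2.297, -0.001]
ft_force: [-0.3, -0.2, 0.2]
gripper_width: -0.004
grip_force: 0.0
```

Emit:
apply_moves(increments=[[[0,0,0,-0.06,0,0,0],[0,0,0,-0.06,0,0,0],[0,0,0,0,0,0,0]]])

```text
time_s: 15.22
eef_pos: [0.5006, -0.2819, 0.0085]
tool_rot: [-2.141, 2.299, 0.0]
ft_force: [0.0, -0.1, -1.0]
gripper_width: -0.002
grip_force: 0.0
```

Emit:
apply_moves(increments=[[[0,0,0,-0.06,0,0,0],[0,0,0,0,0,0,0]]])

```text
time_s: 15.48
eef_pos: [0.5007, -0.2801, 0.0084]
tool_rot: [-2.141, 2.299, 0.0]
ft_force: [0.6, -0.5, -0.8]
gripper_width: -0.002
grip_force: 0.0
```

Emit:
apply_moves(increments=[[[0,0,0,-0.06,0,0,0],[0,0,0,0,0,0,0]]])

```text
time_s: 15.72
eef_pos: [0.5009, -0.2782, 0.0084]
tool_rot: [-2.141, 2.299, 0.0]
ft_force: [0.4, -0.1, -0.6]
gripper_width: 0.001
grip_force: 0.0
```

Emit:
apply_moves(increments=[[[0,0,0,-0.06,0,0,0],[0,0,0,0,0,0,0]]])

```text
time_s: 15.98
eef_pos: [0.5011, -0.2768, 0.0085]
tool_rot: [2.141, -2.299, 0.001]
ft_force: [0.8, -0.0, -0.3]
gripper_width: -0.001
grip_force: 0.2
```

Emit:
apply_moves(increments=[[[0,0,0,-0.06,0,0,0],[0,0,0,0,0,0,0]]])

```text
time_s: 16.23
eef_pos: [0.5014, -0.2753, 0.0087]
tool_rot: [2.14, -2.299, 0.002]
ft_force: [0.1, -1.3, 0.3]
gripper_width: 0.005
grip_force: 0.6
```

Emit:
apply_moves(increments=[[[0,0,0,-0.06,0,0,0],[0,0,0,0,0,0,0]]])

```text
time_s: 16.48
eef_pos: [0.5015, -0.2734, 0.0087]
tool_rot: [2.141, -2.299, 0.001]
ft_force: [0.8, -1.9, 0.6]
gripper_width: 0.001
grip_force: 1.0
```

Emit:
apply_moves(increments=[[[0,0,0,-0.06,0,0,0],[0,0,0,0,0,0,0]]])

```text
time_s: 16.73
eef_pos: [0.5017, -0.2714, 0.0086]
tool_rot: [-2.141, 2.299, -0.001]
ft_force: [0.4, -2.3, 2.0]
gripper_width: 0.001
grip_force: 1.3
```

Emit:
apply_moves(increments=[[[0,0,0,-0.06,0,0,0],[0,0,0,0,0,0,0]]])

```text
time_s: 16.98
eef_pos: [0.5015, -0.2693, 0.0085]
tool_rot: [-2.141, 2.299, 0.0]
ft_force: [0.4, -2.1, 2.3]
gripper_width: -0.001
grip_force: 1.4
```

```bash
python3 - <<'E'
from h import *
s=robot.sense();p=s["eef_pos"];f=s["ft_force"];print(inbay(p),f@X,f@Y,f[2])
E
```

```text
[-0.02939323  0.01650333  0.00847985] -2.097124905657819 0.2957731968647104 2.336544932838116
```

```bash
cat >> h.py <<'E'
def hub():
    im=cams.camera("top"); u0,v0=np.int32(proj("top",bay(0,0,.031)))
    g=cv2.resize(cv2.cvtColor(im[v0-6:v0+7,u0-6:u0+7],cv2.COLOR_BGR2GRAY),None,fx=5,fy=5,interpolation=cv2.INTER_CUBIC)
    n,l,st,c=cv2.connectedComponentsWithStats(np.uint8(g>205))
    return [(st[i,4],np.round(inbay(ray("top",((c[i][0]+.5)/5-.5+u0-6,(c[i][1]+.5)/5-.5+v0-6),.031))*1000,1)) for i in range(1,n) if st[i,4]>20]
E
python3 -c "
from h import *
print(hub())"
```

```text
[]
```

Emit:
apply_moves(increments=[[[0,0,0,0.2,0,0,0],[0,0,0,0.6,0,0,0],[0,0,0,0.4,0,-0.5,0],[0,0,0,0,0,-1,0],[0,0,0,0,0,-1,0],[0,0,0,0,0,-1,0],[0,0,0,0,0,-1,0],[0,0,-1,0,0,-1,0],[0,0,-1,0,0,-0.5,0],[0,0,-1,0,0,0,0],[0,0,-1,0,0,0,0],[0,0,-1,0,0,0,0]]])

```text
time_s: 18.52
eef_pos: [0.4981, -0.3064, 0.1884]
tool_rot: [2.726, -1.56, -0.002]
ft_force: [0.5, -0.4, -0.2]
gripper_width: 0.001
grip_force: 0.0
```

Emit:
apply_moves(increments=[[[0,0,-1,0,0,0,0],[0,0,-1,0,0,0,0],[0,0,-1,0,0,0,0],[0,0,0,0,0,0,0]]])

```text
time_s: 19.02
eef_pos: [0.4982, -0.3064, 0.1884]
tool_rot: [-2.959, 1.055, 0.001]
ft_force: [-0.4, 0.2, -0.4]
gripper_width: 0.0
grip_force: 0.0
```

```bash
python3 - <<'E'
from h import *
s=robot.sense();p=s["eef_pos"];print(inbay(p),s["joints"].round(2));print(to(bay(.12,.038,.19)),hub())
E
```

```text
[-0.06312232  0.03238364  0.18835658] [ 0.3   0.61  0.32  1.76 -0.25  0.82 -1.52]
[-5.34 -2.96 -0.05] []
```

Emit:
apply_moves(increments=[[[0,0,0,-0.9,-0.5,0,0],[0,0,0,-0.9,-0.5,0,0],[0,0,0,-0.9,-0.5,0,0],[0,0,0,-0.9,-0.5,0,0],[0,0,0,-0.9,-0.5,0,0],[0,0,0,-0.84,-0.46,-0.05,0],[0,0,0,0,0,0,0]]])

```text
time_s: 19.95
eef_pos: [0.4297, -0.1337, 0.19]
tool_rot: [-2.96, 1.05, 0.003]
ft_force: [0.4, -0.1, 0.7]
gripper_width: -0.002
grip_force: 0.0
```

```bash
python3 - <<'E'
from h import *
s=robot.sense();p=s["eef_pos"];print(inbay(p));print(hub())
def blob(im,u0,v0,r=6):
    g=cv2.resize(cv2.cvtColor(im[v0-r:v0+r+1,u0-r:u0+r+1],cv2.COLOR_BGR2GRAY),None,fx=5,fy=5,interpolation=cv2.INTER_CUBIC)
    n,l,st,c=cv2.connectedComponentsWithStats(np.uint8(g>205))
    return [(st[i,4],((c[i]+.5)/5-.5+[u0-r,v0-r]).round(2)) for i in range(1,n) if st[i,4]>20]
im=cams.camera("top"); cv2.imwrite("pics/t5.png",im)
print("a",[ (n,inbay(ray("top",c,.031)).round(4)) for n,c in blob(im,*np.int32(proj("top",bay(0,0,.031))))])
print("b",[ (n,inbay(ray("top",c,.031)).round(4)) for n,c in blob(im,287,189)])
# fit outline of the loose wheel: subtract the first picture, in which the nest is empty
d=cv2.absdiff(im,cv2.imread("pics/top0.png")).max(2)[225:265,250:300]
for th in (12,20):
    m=cv2.morphologyEx(np.uint8(d>th),cv2.MORPH_CLOSE,np.ones((3,3)))
    n,l,st,c=cv2.connectedComponentsWithStats(m); i=1+np.argmax(st[1:,4]); print(th,st[i]+[250,225,0,0,0],c[i]+[250,225],inbay(ray("top",c[i]+[250,225],.015)))
E
```

```text
[0.12256664 0.03762668 0.18996811]
[(np.int32(151), array([ 2.4, -2.2, 31. ]))]
a [(np.int32(149), array([ 0.0024, -0.0021,  0.031 ]))]
b [(np.int32(53), array([-0.0608, -0.0931,  0.031 ]))]
12 [260 225  28  27 519] [274.05587669 237.4238921 ] [ 0.00242433 -0.00086564  0.015     ]
20 [259 252  41  13 317] [281.42902208 260.18611987] [0.00394058 0.05322137 0.015     ]
```

```bash
python3 - <<'E'
from h import *
def blob(im,u0,v0,r=5,th=200):
    g=cv2.resize(cv2.cvtColor(im[v0-r:v0+r+1,u0-r:u0+r+1],cv2.COLOR_BGR2GRAY),None,fx=5,fy=5,interpolation=cv2.INTER_CUBIC)
    n,l,st,c=cv2.connectedComponentsWithStats(np.uint8(g>th)); i=1+np.argmax(st[1:,4])
    return st[i,4],((c[i]+.5)/5-.5+[u0-r,v0-r])
for f in("top0","t5"):
  im=cv2.imread(f"pics/{f}.png")
  for th in(185,200):
    q={}
    for n,u in(("b",(287,189)),("c",(301,143)),("a",(276,239))):
        a,c=blob(im,*u,th=th); q[n]=inbay(ray("top",c,.031))*1000; print(f,th,n,a,c.round(1),q[n].round(1))
    b=q["b"]-[7.07,0,0]; c=q["c"]-[10.6,0,0]; print("  |bc|",np.linalg.norm(b-c),"home a",(2*b-c).round(1), "via 115:",(b+(b-c)/np.linalg.norm(b-c)*115).round(1))
E
```

```text
top0 185 b 116 [286.7 189.4] [-60.9 -93.   31. ]
top0 185 c 109 [300.6 142.2] [-127.7 -184.9   31. ]
top0 185 a 6 [281.2 244.3] [-7.4 19.8 31. ]
  |bc| 115.7143804681398 home a [ 2.3 -1.1 31. ] via 115: [ 1.8 -1.6 31. ]
top0 200 b 58 [286.7 189.4] [-60.9 -92.9  31. ]
top0 200 c 55 [300.7 142.3] [-127.8 -184.7   31. ]Traceback (most recent call last):
  File "<stdin>", line 11, in <module>
  File "<stdin>", line 4, in blob
    return _wrapfunc(a, 'argmax', axis=axis, out=out, **kwds)
    return bound(*args, **kwds)
ValueError: attempt to get argmax of an empty sequence
```

With bays B and C as references, the true home position reads about (2.0,-1.4) mm, and the wheel is at (2.4,-2.1). That is home within the noise. To be sure it is seated on both sides, I'll give it one firmer push straight along the axis.

```bash
python3 - <<'E'
from h import *
print(to(bay(-.055,-.0014,.19)))
E
```

```text
[5.67 1.88 0.01]
```

Emit:
apply_moves(increments=[[[0,0,0,0.95,0.31,0,0],[0,0,0,0.95,0.31,0,0],[0,0,0,0.95,0.31,0,0],[0,0,0,0.95,0.31,0,0],[0,0,0,0.95,0.31,0,0],[0,0,0,0.92,0.33,0,0],[0,0,1,0,0,0,0],[0,0,1,0,0,0,0],[0,0,1,0,0,0,0],[0,0,1,0,0,0,0],[0,0,0.5,0,0,0,0],[0,0,0,0,0,0,0]]])

```text
time_s: 21.55
eef_pos: [0.5269, -0.2878, 0.1897]
tool_rot: [2.571, -1.804, 0.001]
ft_force: [-0.7, 0.2, 0.9]
gripper_width: 0.006
grip_force: 0.0
```

```bash
python3 - <<'E'
from h import *
s=robot.sense();print(inbay(s["eef_pos"]));print(to(bay(-.055,-.0014,.008)),to(bay(-.036,-.0014,.008)))
E
```

```text
[-0.05552263 -0.00100682  0.18974859]
[-0.02 -0.02  6.06] [-0.66 -0.02  6.06]
```

Emit:
apply_moves(increments=[[[0,0,0,0,0,1,0],[0,0,0,0,0,1,0],[0,0,0,0,0,1,0],[0,0,0,0,0,1,0],[0,0,0,0,0,1,0],[0,0,0,0,0,0.7,0],[0,0,0,0,0,0.36,0],[0,0,0,-0.25,0,0,0],[0,0,0,-0.2,0,0,0],[0,0,0,-0.15,0,0,0],[0,0,0,-0.1,0,0,0],[0,0,0,0,0,0,0]]])

```text
time_s: 23.05
eef_pos: [0.5211, -0.2686, 0.0091]
tool_rot: [2.572, -1.803, 0.007]
ft_force: [2.6, -5.1, 0.6]
gripper_width: -0.0
grip_force: 2.4
```

Emit:
apply_moves(increments=[[[0,0,0,-0.1,0,0,0],[0,0,0,0,0,0,0]]])

```text
time_s: 23.3
eef_pos: [0.521, -0.2681, 0.0094]
tool_rot: [2.569, -1.803, 0.013]
ft_force: [3.6, -7.9, 1.6]
gripper_width: -0.002
grip_force: 4.2
```

Emit:
apply_moves(increments=[[[0,0,0,-0.08,0,0,0],[0,0,0,0,0,0,0]]])

```text
time_s: 23.55
eef_pos: [0.5209, -0.2678, 0.0099]
tool_rot: [2.567, -1.803, 0.018]
ft_force: [3.5, -10.0, 2.2]
gripper_width: -0.004
grip_force: 5.5
```

The push now stalls at 10 N along the axis without moving, so the wheel is seated. Next is the paddle.

Emit:
apply_moves(increments=[[[0,0,0,0.2,0,0,0],[0,0,0,0.5,0,0,0],[0,0,0,0.4,0,-0.5,0],[0,0,0,0,0,-1,0],[0,0,0,0,0,-1,0],[0,0,0,0,0,-1,0],[0,0,0,0,0,-1,0],[0,0,0,0,0,-1,0],[0,0,0,0,0,-0.5,0],[0,0,0,0,0,0,0]]])

```text
time_s: 24.8
eef_pos: [0.5295, -0.2926, 0.1885]
tool_rot: [-2.573, 1.802, -0.001]
ft_force: [0.7, -0.4, -0.1]
gripper_width: -0.0
grip_force: 0.0
```

```bash
python3 - <<'E'
from h import *
s=robot.sense();print(inbay(s["eef_pos"]));print(to(bay(.122,.037,.18)))
E
```

```text
[-0.06090567 -0.00182018  0.18853484]
[-6.1   1.3   0.28]
```

Emit:
apply_moves(increments=[[[0,0,0,-1,0.2,0,0],[0,0,0,-1,0.2,0,0],[0,0,0,-1,0.2,0,0],[0,0,0,-1,0.2,0,0],[0,0,0,-1,0.2,0,0],[0,0,0,-1,0.3,0,0],[0,0,0,-0.1,0,0.28,0],[0,0,0,0,0,0,0]]])

```text
time_s: 25.8
eef_pos: [0.4298, -0.1339, 0.1787]
tool_rot: [2.572, -1.802, -0.003]
ft_force: [0.7, -0.8, 0.8]
gripper_width: -0.002
grip_force: 0.0
```

```bash
python3 - <<'E'
from h import *
s=robot.sense();p=s["eef_pos"];print(inbay(p),hub())
prev=None;R=cv2.Rodrigues(np.array(s["tool_rot"]))[0]
q=p
for w in((122,37,93),(102,36,93),(87,36,93),(73,34,93),(62,25,94),(52,13,95),(49,0,95),(51,-14,95),(51,-14,190)):
    n=bay(*np.array(w)/1000.); print(w,(R.T@(n-q)/.03).round(2)); q=n
E
```

```text
[0.12236639 0.03764116 0.1786918 ] [(np.int32(146), array([ 2.4, -2.2, 31. ]))]
(122, 37, 93) [ 0.01 -0.03  2.86]
(102, 36, 93) [ 0.67 -0.03 -0.  ]
(87, 36, 93) [ 0.5 -0.  -0. ]
(73, 34, 93) [ 0.47 -0.07 -0.  ]
(62, 25, 94) [ 0.37 -0.3  -0.03]
(52, 13, 95) [ 0.33 -0.4  -0.03]
(49, 0, 95) [ 0.1  -0.43 -0.  ]
(51, -14, 95) [-0.07 -0.47 -0.  ]
(51, -14, 190) [-0.    0.01 -3.17]
```

The wheel hasn't moved since the 10 N push. Now I'll lower the fingertip behind the paddle and swing it.

Emit:
apply_moves(increments=[[[0,0,0,0,0,1,0],[0,0,0,0,0,1,0],[0,0,0,0,0,0.6,0],[0,0,0,0,0,0.26,0],[0,0,0,0,0,0,0],[0,0,0,0.33,-0.03,0,0],[0,0,0,0.33,0,0,0],[0,0,0,0.25,0,0,0],[0,0,0,0.25,0,0,0],[0,0,0,0,0,0,0]]])

```text
time_s: 27.1
eef_pos: [0.4431, -0.1672, 0.0941]
tool_rot: [2.572, -1.804, 0.001]
ft_force: [0.3, 0.4, -0.0]
gripper_width: 0.002
grip_force: 0.0
```

```bash
cat >> h.py <<'E'
def tagcol():   # red / green pixels near bay_a's sign, top view
    h=cv2.cvtColor(cams.camera("top")[215:280,225:285],cv2.COLOR_BGR2HSV)
    r=((h[...,0]<8)|(h[...,0]>172))&(h[...,1]>110); g=(abs(h[...,0].astype(int)-75)<22)&(h[...,1]>70)
    f=lambda m:(int(m.sum()),(np.argwhere(m).mean(0)[::-1]+[225,215]).round(1).tolist() if m.any() else None)
    return "red",f(r),"green",f(g)
E
python3 - <<'E'
from h import *
s=robot.sense();print(inbay(s["eef_pos"]),s["ft_force"],tagcol())
E
```

```text
[0.08651478 0.03648362 0.0940562 ] [ 0.30108335  0.44467498 -0.01256407] ('red', (55, [240.1, 236.6]), 'green', (2, [264.5, 215.5]))
```

Emit:
apply_moves(increments=[[[0,0,0,0.25,-0.03,0,0],[0,0,0,0.25,-0.05,0,0],[0,0,0,0.19,-0.15,-0.02,0],[0,0,0,0.18,-0.15,0,0],[0,0,0,0.17,-0.2,-0.02,0],[0,0,0,0.16,-0.2,0,0],[0,0,0,0.06,-0.22,0,0],[0,0,0,0.04,-0.22,0,0],[0,0,0,-0.03,-0.24,0,0],[0,0,0,-0.04,-0.24,0,0],[0,0,0,-0.05,-0.2,0,0],[0,0,0,0,0,0,0]]])

```text
time_s: 28.65
eef_pos: [0.509, -0.1796, 0.0951]
tool_rot: [-2.574, 1.801, -0.0]
ft_force: [0.1, 0.4, 0.1]
gripper_width: 0.001
grip_force: 0.0
```

```bash
python3 - <<'E'
from h import *
s=robot.sense();print(inbay(s["eef_pos"]),s["ft_force"],tagcol())
E
```

```text
[ 0.0522976  -0.02118029  0.09511184] [0.06709689 0.44159533 0.09790918] ('red', (0, None), 'green', (58, [247.2, 258.6]))
```

Emit:
apply_moves(increments=[[[0,0,0,0,0,-0.5,0],[0,0,0,0,0,-1,0],[0,0,0,0,0,-1,0],[0,0,0,0,0,-1,0],[0,0,0,0.3,0.5,-0.5,0],[0,0,0,1,0.5,0,0],[0,0,0,1,0.5,0,0],[0,0,0,1,0.5,0,0],[0,0,0,1,0.5,0,0],[0,0,0,1,0.5,0,0],[0,0,0,1,0.5,0,0],[0,0,0,0,0,0,0]]])

```text
time_s: 30.2
eef_pos: [0.471, -0.398, 0.2153]
tool_rot: [2.565, -1.809, 0.0]
ft_force: [0.1, 1.0, -0.3]
gripper_width: -0.0
grip_force: 0.0
```

```bash
python3 - <<'E'
from h import *
s=robot.sense();print(s["time_s"],s["eef_pos"],tagcol(),hub())
im=cams.camera("scene"); cv2.imwrite("pics/end.png",im)
h=cv2.cvtColor(im,cv2.COLOR_BGR2HSV)
for n,y in(("left",.027),("right",-.027)):
    u,v=np.int32(np.round(proj("scene",bay(.0915,y-.0014,.095)))); print("scene paddle",n,(u,v),im[v-1:v+2,u-1:u+2].mean((0,1)).round())
E
```

```text
30.2 [ 0.47097125 -0.39801514  0.21530876] ('red', (0, None), 'green', (170, [240.7, 245.3])) [(np.int32(107), array([ 2.6, -1.9, 31. ]))]
scene paddle left (np.int32(303), np.int32(252)) [130. 124. 124.]
scene paddle right (np.int32(278), np.int32(249)) [ 98.  97. 125.]
```

```bash
python3 - <<'E'
from h import *
def comps(im,off,th=90):
    h=cv2.cvtColor(im,cv2.COLOR_BGR2HSV); m=np.uint8(((h[...,0]<8)|(h[...,0]>172))&(h[...,1]>th))
    n,l,st,c=cv2.connectedComponentsWithStats(m); return [(st[i]+[*off,0,0,0]).tolist() for i in range(1,n) if st[i,4]>8]
print(comps(cams.camera("scene")[180:275,200:320],(200,180)))
im=cams.camera("top"); h=cv2.cvtColor(im,cv2.COLOR_BGR2HSV)[100:280,225:310]
m=np.uint8((abs(h[...,0].astype(int)-75)<22)&(h[...,1]>70)); n,l,st,c=cv2.connectedComponentsWithStats(m)
print([((st[i]+[225,100,0,0,0]).tolist()) for i in range(1,n) if st[i,4]>8])
E
```

```text
[[210, 187, 16, 7, 39], [238, 214, 17, 7, 28], [282, 247, 6, 4, 11]]
[[263, 127, 13, 18, 80], [274, 152, 9, 17, 42], [246, 177, 16, 17, 102], [258, 203, 8, 13, 37], [229, 228, 16, 17, 86], [240, 250, 10, 17, 77]]
```

All three signs now show the same green pattern in the top view: A's matches B's in size and sits at the expected spacing. The wheel is home, so I'm handing in.

```bash
python3 -c "
from cell import robot
print(robot.job_done())"
```

```text
the job is handed in; nothing more can be done
None
```

The large wheel is seated against both sides of the empty V, its sign paddle lies fully over to green, and the job was handed in with the arm clear, at about 30 s of the 48 s allowed.

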